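# Cover the saucepan with the flat lid from the windowsill

### The job

Put the flat enamel lid that lies on the brick windowsill on the small saucepan. The lid is too thin to get hold of where it lies, so slide it, lying flat, to the sill's front edge until at least half of its tongue handle sticks out over the edge; then take it by the tongue, lift it, and lower it (do not drop it) level onto the saucepan so that it covers the whole mouth, and let go. Leave the saucepan standing where it is, do not let the lid fall off the sill, and do not knock the other things about.

Things in the scene. Friction and masses are not known exactly. Their poses are not given: they have to be found in the camera images.
- lid: Thin flat grey-enamelled lid lying on the sill: round part 120 mm across, 6 mm high at the rim, with a flat tongue handle 30 mm wide, 3 mm thick, reaching 70 mm beyond the rim, flush with the flat underside. 110 to 210 g. Origin: centre of the round part, on the underside; z up; the tongue points along its own -x, at first towards the robot within about 0.45 rad and wholly on the sill.
- lid_tongue_tip (a point): The far end of the lid's tongue, on its middle line, half way through its 3 mm thickness; 130 mm from the centre of the round part.
- sill_edge (a point): Middle of the front top edge of the raised brick sill, level with its flat top, 115 mm above the worktop. Its x points back over the sill away from the robot, y left along the edge, z up. The edge is straight, 650 mm to either side; its front is plain, with only bare worktop below. Along the back, from 325 mm behind the edge, stand a fixed jar and pepper mill, 125 mm high, and the window rail.
- pan: Small grey-enamelled saucepan standing loose on the sill, left or right of the lid: open, round, 96 mm across outside, 90 mm inside at the rim, 68 mm high, 0.4 to 0.65 kg. Origin: centre of its underside; z up. Its straight handle, 13 mm thick, points along its own +x, roughly away from the robot, reaches 137 mm from the pan's middle and stays below the rim.
- pan_rim (a point): Centre of the saucepan's mouth, level with its rim, 68 mm above the sill.
- stand: Bystander: a beech slotted stand, 100 x 160 mm, with three knobbed saucepan lids upright in it, 147 mm high over all; on the other side of the flat lid from the pan. Origin: centre of its underside; its long side is along its y.
- timer: Bystander: a pear-shaped plastic wind-up timer, 66 mm across, 88 mm high; behind the flat lid, to the left or the right. Origin: centre of its underside.
- egg_cup: Bystander: a dented tin egg cup, 49 mm across, 64 mm high; behind the flat lid, on the other side from the timer. Origin: centre of its underside.
- salt_crock: Bystander: a stoneware salt crock with a wooden lid, 108 mm across, 122 mm high; near the other end of the sill from the herb pot. Origin: centre of its underside.
- herb_pot: Bystander: a clay pot with herbs, 90 mm across, about 150 mm high with its leaves; near the left or right end of the sill. Origin: centre of its underside.
Things that resemble listed ones, but are neither listed nor needed, are in the scene too. Several things have the shape of the lid; the one meant has the colours described above. Leave any pink look-alike of the pan alone.

How it is judged:
On the way, in this order (a step that is already met when the one before it is completed fails the run):
1. the lid lies flat on the sill with at least half of its tongue (35 mm) over the front edge (x of lid_tongue_tip in the frame of sill_edge below -0.035 m and z of lid in the frame of sill_edge below 0.006 m and x of lid in the frame of sill_edge above 0.02 m and angle between lid's own z axis and vertical below 0.08 rad), for 0.2 s.
2. the lid is lifted in the fingers (contact force between the fingers and lid above 1 N and z of lid in the frame of sill_edge above 0.04 m), for 0.1 s.
3. the lid, still in the fingers, is lowered over the saucepan's mouth to within 12 mm of its rim (contact force between the fingers and lid above 0.5 N and horizontal distance between lid and pan_rim below 0.018 m and z of lid in the frame of pan_rim between -0.01 and 0.012 m), for 0.05 s.
At the end, for the whole second after the job is handed in: The lid rests right way up and level (within 0.08 rad) on the saucepan's rim, its centre within 14 mm of the centre of the mouth so that the mouth is fully covered; lid and pan are still; the pan stands upright (within 0.08 rad) on the sill within 40 mm of where it was (horizontal distance between lid and pan_rim below 0.014 m and z of lid in the frame of pan_rim between -0.004 and 0.005 m and angle between each of lid, pan's own z axis and vertical below 0.08 rad and distance of pan from where it was at the start of the episode below 0.04 m and linear speed of each of lid, pan below 0.02 m/s); the robot touches nothing.
It fails at once if the lid falls off the sill (its round part drops 30 mm below the sill's top) (z of lid in the frame of sill_edge below -0.03 m).
It fails at once if the saucepan is tipped by more than 0.3 rad (angle between pan's own z axis and vertical above 0.3 rad).
It fails at once if one of the bystanders (stand, timer, egg cup, salt crock, herb pot) is pushed more than 30 mm or tipped by more than 0.3 rad (distance of any of stand, timer, egg_cup, salt_crock, herb_pot from where it was at the start of the episode above 0.03 m or angle between any of stand, timer, egg_cup, salt_crock, herb_pot's own z axis and vertical above 0.3 rad).
It also fails if it takes over 61 s, if anything falls off the work surface, if the arm or the gripper's body presses on something with over 40 N, if the wrist force passes 120 N, or if a joint passes its speed limit or range.

### The arm

A 6-joint arm with a two-finger parallel gripper is mounted at the origin on the work surface. World frame = base frame: x ahead of the robot, y to its left, z up, the work surface at z = 0. Lengths are in m, angles in rad, forces in N, time in s.
With the tool pointing down it reaches from about 0.25 to 0.725 m from the base axis. Payload 4 kg.
Tool frame: the origin (TCP) lies midway between the tips of the shut fingers; the grasp point (between the pads) lies 19 mm behind it (bot.grip_point_offset is the distance from the TCP to the grasp point, in m); z points along the fingers, y is the line along which they close (so a half turn about z gives the same grasp; the last joint's range is limited). The gripper opens to 85 mm and grips with 20 to 120 N. Pads are 22 mm wide; open, the fingers measure 114 mm over their backs; the gripper's body (76 mm by 85 mm) begins 54 mm behind the grasp point. The pads swing forward as they close: fully open they stand 13 mm farther back than shut.
Start: joints at [-1.287, 0.241, 0.005, 1.335, 0, 1.571], TCP at [0.14, -0.48, 0.231] pointing down, gripper open.
Joint ranges: [-2.72, 2.72], [-1.05, 1.87], [-1.09, 1.28], [-1.99, 2.15], [-1.42, 1.44], [-3.14, 3.14]. Speed limits (rad/s): [2.79, 2.79, 3.14, 3.14, 3.14, 3.14].

### API

Orientations are given as a unit quaternion [x, y, z, w].
In Python, from workcell import bot gives the robot as it stands.
- The arm moves only by the tool step_arm, never from a script. Its argument "targets" is text: rows parted by semicolons, each of 7 numbers parted by spaces: the opening, from -1 (shut) to 1 (fully open), so that 0 is half open, then the shift along the world's x, y, z normalised to -1 to 1, where 1 is 0.5 m, then the turn, a rotation vector about the world's x, y, z normalised to -1 to 1, where 1 is pi/4 rad. In form: gripper x y z wx wy wz; .... A call has 1 to 10 rows; each row is the pose to reach, as a shift and turn from the pose commanded when the call began; what a row does not reach only later rows make up. A row lasts 1/12 s, in which the tool goes at most 41.7 mm and 7.16 degrees, less where a joint would pass 70% of its speed; a pose out of reach is approached as far as the arm can. A call with a number of a shift or a turn outside -1 to 1 is refused whole. A call with a gripper value outside its range is refused whole. The fingers move at their own pace and stop on an object; the grip force is fixed at half the most. Time passes only in rows, so rows that repeat a pose let the fingers close. It gives the time, the measured TCP pose, the force, the opening and the grip force at its end, in the units of the state.
- bot.get_obs(): the state, without advancing time (a new reading comes with each control period).
- bot.camera(name): name is "side" or "top" or "wrist"; returns the picture (400x640x3 uint8, red, green, blue); there is no depth.
- bot.camera_info(name): a dict with "vertical_fov" (degrees; the focal length in pixels is half the picture's height over the tangent of half this angle, whatever the lens; pixels are square), "cx", "cy" (the principal point, pixels), "pose" (4x4, takes a point from camera to world coordinates). Camera axes: x right, y up, looking along -z (the intrinsics and any distortion apply to the point x, -y, -z); pixel columns grow to the right and rows downward; lengths in m; the calibration is good to about 2 mm. A picture is of the moment at which its call begins: read the wrist's pose just before it. camera_info takes no time and is no camera call; for the wrist camera it gives the pose at the moment of the call.
- bot.job_done(): hands the job in; it is judged then, once.
The state is a dict: "clock": time; "joint_pos": joint angles; "joint_vel": joint speeds; "tau": joint torques, N m; "eef_pos": TCP position; "tool_rot": TCP orientation; "ft_force": force on the tool from outside, world axes, zero at the start; "ft_torque": the same for the moment, N m; "grip_width": finger opening in m; "grasp_force": force on a finger pad.
Only numpy, scipy, OpenCV 4.12 (cv2) and the standard library are available. Lean on these libraries where they do the work, as an engineer would, in place of code of your own. Each camera call takes 0.05 s, during which the arm holds its last target. There are 200 camera calls.

## Working session

There is one attempt and no reset: what is moved stays moved. The work goes in short steps, Python scripts to look and compute and a tool call to move; the robot and the scene stay as the last step left them, time stands still between calls to the robot, and variables do not carry over. Pictures are saved under pics/ and viewed, at most 10 in all, crops included, and the job is handed in when it is done.

Besides the shell and the picture viewer there is one more tool, called after "Call:" by a JSON object that holds its "op" and its "data", one argument or row to a line. step_arm: Moves the arm, as the interface text tells. Scaled input: -1 to 1 covers 0.5 m each way for a shift and pi/4 rad each way for a turn. Its arguments: {"type":"object","properties":{"targets":{"type":"string"}},"required":["targets"]}

```bash
mkdir -p pics
python3 - <<'E'
from workcell import bot
import cv2,numpy as np
for n in ["top","side"]:
    im=bot.camera(n); cv2.imwrite(f"pics/{n}0.png",im[:,:,::-1]); i=bot.camera_info(n)
    print(n,{k:(np.round(v,3).tolist() if k=="pose" else v) for k,v in i.items()})
o=bot.get_obs(); print(o["clock"],o["eef_pos"],o["tool_rot"],bot.grip_point_offset)
E
```

```text
top {'vertical_fov': 45.226805785774594, 'cx': 324.943069484913, 'cy': 202.78545098876796, 'pose': [[-0.006, 0.999, -0.052, 0.465], [-1.0, -0.006, -0.01, 0.023], [-0.01, 0.051, 0.999, 1.751], [0.0, 0.0, 0.0, 1.0]]}
side {'vertical_fov': 55.87041304293134, 'cx': 312.56490989125643, 'cy': 200.38267335258251, 'pose': [[-0.831, 0.392, -0.394, 0.071], [-0.556, -0.597, 0.578, 0.785], [-0.009, 0.7, 0.714, 1.064], [0.0, 0.0, 0.0, 1.0]]}
0.1 [ 0.13982457 -0.4794685   0.23050392] [ 9.89950617e-01  1.41410444e-01 -1.43186228e-04 -9.17723994e-04] 0.0187
```

View pics/top0.png

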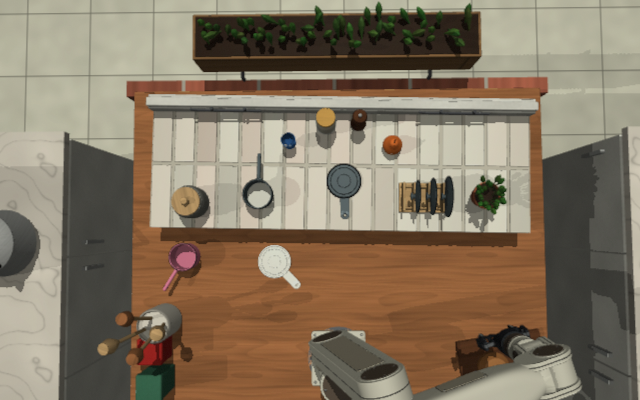

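View pics/side0.png

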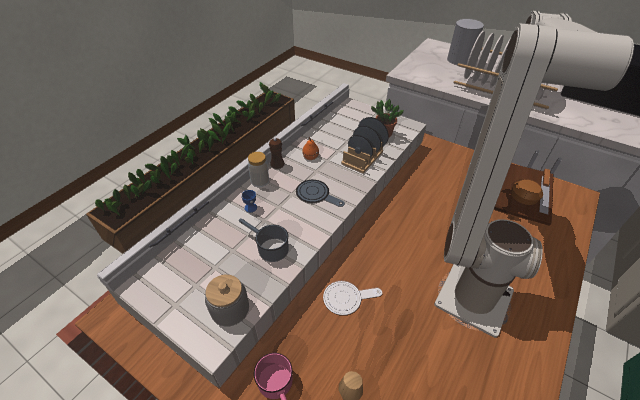

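Top view: grey lid at (344,180) with its tongue tip at (345,217). The white one at (275,262) has the same shape but the wrong colour and lies on the worktop. The grey pan on the sill is at (258,195), and the pink one at (184,258) is to be left alone. Next I'll confirm in a crop and compute positions.

```bash
cat > h.py <<'E'
from workcell import bot
import numpy as np,cv2
def ray(n,uv,z,info=None):
    i=info or bot.camera_info(n); f=200/np.tan(np.radians(i["vertical_fov"]/2)); P=np.array(i["pose"])
    d=P[:3,:3]@np.array([(uv[0]-i["cx"])/f,-(uv[1]-i["cy"])/f,-1]); o=P[:3,3]
    return np.round(o+d*(z-o[2])/d[2],4)
def proj(n,p,info=None):
    i=info or bot.camera_info(n); f=200/np.tan(np.radians(i["vertical_fov"]/2)); P=np.array(i["pose"])
    c=P[:3,:3].T@(np.array(p)-P[:3,3]); return np.round([i["cx"]+f*c[0]/-c[2],i["cy"]-f*c[1]/-c[2]],1)
E
python3 - <<'E'
from h import *
print([a for a in dir(bot) if a[0]!='_'])
im=cv2.imread("pics/top0.png")
cv2.imwrite("pics/crop0.png",cv2.resize(im[110:245,215:415],None,fx=4,fy=4,interpolation=cv2.INTER_CUBIC))
for n,uv,z in [("lid",(344,180.5),.121),("tip",(345,217.5),.118),("rim",(258,193),.183),("edge",(345,232),.115),("edgeL",(152,228),.115),("edgeR",(530,233),.115),("timer",(392,146),.13),("stand",(427,197),.2),("jar",(326,120),.2),("cup",(289,141),.15)]: print(n,ray("top",uv,z))
E
```

```text
['Unreachable', 'camera', 'camera_info', 'get_obs', 'grip_point_offset', 'job_done']
lid [ 0.6245 -0.0264  0.121 ]
tip [ 0.4986 -0.0289  0.118 ]
rim [0.5792 0.2576 0.183 ]
edge [ 0.4494 -0.0286  0.115 ]
edgeL [0.4666 0.63   0.115 ]
edgeR [ 0.4426 -0.6547  0.115 ]
timer [ 0.7402 -0.1899  0.13  ]
stand [ 0.5616 -0.2915  0.2   ]
jar [0.8153 0.0332 0.2   ]
cup [0.7562 0.1584 0.15  ]
```

View pics/crop0.png

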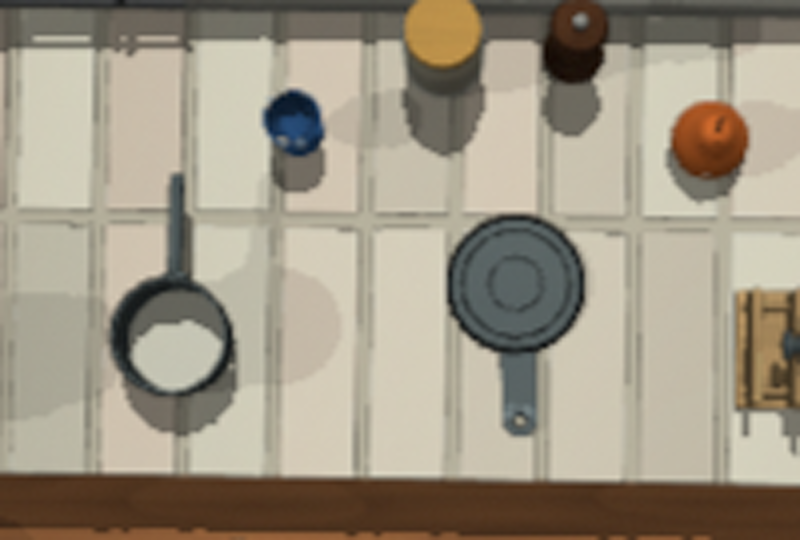

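The crop confirms the all-grey lid at crop (516,284), tongue tip at (520,435), and the grey open pan at (172,335). Lid is at about (0.623,-0.026) with its tongue along -x, the edge at x≈0.458, and the pan mouth at (0.577,0.258). I'll push the lid from behind with the open fingers as a cradle.

Call:
{"op": "step_arm", "data": {
  "targets": "1 0.32 0.70 0.24 0 0 -0.36;1 0.32 0.70 0.24 0 0 -0.36;1 0.32 0.70 0.24 0 0 -0.36;1 0.32 0.70 0.24 0 0 -0.36;1 0.32 0.70 0.24 0 0 -0.36;1 0.32 0.70 0.24 0 0 -0.36;1 0.32 0.70 0.24 0 0 -0.36;1 0.32 0.70 0.24 0 0 -0.36;1 0.32 0.70 0.24 0 0 -0.36;1 0.32 0.70 0.24 0 0 -0.36"
}}

```text
clock: 0.93
eef_pos: [0.3004, -0.1274, 0.3523]
tool_rot: [1.0, 0.001, 0.001, -0.0]
ft_force: [0.5, -1.1, -0.3]
grip_width: 0.0855
grasp_force: 0.0
```

Call:
{"op": "step_arm", "data": {
  "targets": "1 0.50 0.2 0 0 0 0;1 0.50 0.2 0 0 0 0;1 0.50 0.2 0 0 0 0;1 0.50 0.2 0 0 0 0;1 0.50 0.2 0 0 0 0;1 0.50 0.2 0 0 0 0;1 0.50 0.2 0 0 0 0;1 0.50 0.2 0 0 0 0;1 0.50 0.2 0 0 0 0"
}}

```text
clock: 1.68
eef_pos: [0.5503, -0.0294, 0.3495]
tool_rot: [1.0, 0.001, -0.002, -0.0]
ft_force: [-0.3, -0.5, -0.3]
grip_width: 0.0852
grasp_force: 0.0
```

Run:
```python
from h import *
i=bot.camera_info("wrist"); im=bot.camera("wrist"); cv2.imwrite("pics/w1.png",im[:,:,::-1])
o=bot.get_obs(); print(o["eef_pos"],o["clock"],o["joint_pos"]); print(np.round(i["pose"],3).tolist())
import pickle; pickle.dump(i,open("w1.pkl","wb"))
for p in [(.623,-.026,.121),(.494,-.029,.118),(.577,.258,.183),(.458,-.026,.115)]: print(proj("wrist",p,i))
```

```text
[ 0.54951428 -0.02997009  0.35037483] 1.7333 [-5.43358116e-02  3.36619496e-01  4.41572503e-01  1.67825156e+00
 -2.70977881e-04  3.08581443e+00]
[[0.002, 0.95, 0.311, 0.629], [-1.0, 0.003, 0.0, -0.03], [-0.001, -0.311, 0.95, 0.492], [0.0, 0.0, 0.0, 1.0]]
[318.  105.2]
[320.4 208.3]
[ 39.1 152.8]
[318.1 232.5]
```

View pics/w1.png

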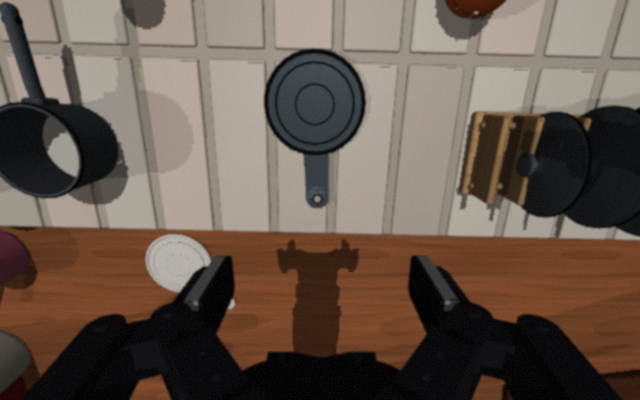

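The wrist view shows the lid centre at (314,102), tongue tip at (317,207) and sill edge at row 232, all within about 4 mm of my estimates. Refined lid centre: (0.627,-0.022). I'll go behind it and down.

Call:
{"op": "step_arm", "data": {
  "targets": "1 0.29 0.014 0 0 0 0;1 0.29 0.014 0 0 0 0;1 0.29 0.014 0 0 0 0;1 0.29 0.014 0 0 0 0;1 0.29 0.014 -0.44 0 0 0;1 0.29 0.014 -0.44 0 0 0;1 0.29 0.014 -0.44 0 0 0;1 0.29 0.014 -0.44 0 0 0;1 0.29 0.014 -0.44 0 0 0;1 0.29 0.014 -0.44 0 0 0"
}}

```text
clock: 2.57
eef_pos: [0.6899, -0.0241, 0.1249]
tool_rot: [1.0, -0.0, -0.005, -0.0]
ft_force: [-1.8, -0.0, -1.5]
grip_width: 0.085
grasp_force: 0.0
```

Call:
{"op": "step_arm", "data": {
  "targets": "1 0 0 -0.02 0 0 0;1 0 0 -0.026 0 0 0;1 0 0 -0.032 0 0 0;1 0 0 -0.036 0 0 0;1 0 0 -0.036 0 0 0"
}}

```text
clock: 2.98
eef_pos: [0.6962, -0.0232, 0.1157]
tool_rot: [1.0, 0.0, 0.002, 0.0]
ft_force: [0.4, -0.4, -0.5]
grip_width: 0.0854
grasp_force: 0.0
```

Call:
{"op": "step_arm", "data": {
  "targets": "1 0 0 -0.01 0 0 0;1 0 0 -0.01 0 0 0;1 0 0 -0.01 0 0 0"
}}

```text
clock: 3.23
eef_pos: [0.6951, -0.0229, 0.1086]
tool_rot: [1.0, 0.001, 0.0, 0.0]
ft_force: [-0.4, 0.2, -0.8]
grip_width: 0.0853
grasp_force: 0.0
```

Run:
```python
from h import *
i=bot.camera_info("wrist"); im=bot.camera("wrist"); cv2.imwrite("pics/w2.png",im[:,:,::-1])
o=bot.get_obs(); print(o["eef_pos"],o["ft_force"])
```

```text
[ 0.69510908 -0.02293392  0.10856418] [-0.26345216  0.61192052  0.65585946]
```

View pics/w2.png

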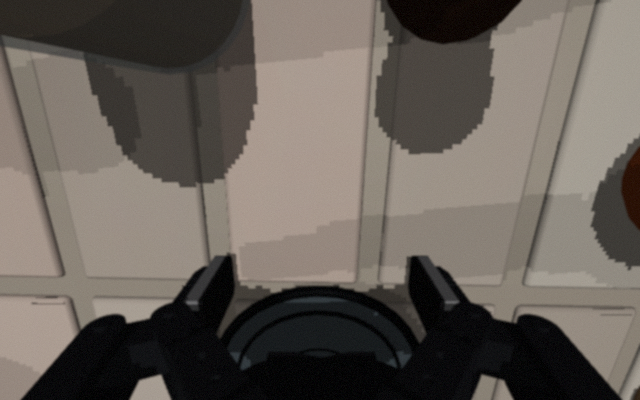

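The picture shows the fingertips straddling the lid's back rim symmetrically, at about (220,260) and (425,260). I'll go 3 mm lower, then push gently.

Call:
{"op": "step_arm", "data": {
  "targets": "1 0 0 -0.006 0 0 0;1 0 0 -0.006 0 0 0;1 -0.02 0 -0.006 0 0 0;1 -0.04 0 -0.006 0 0 0;1 -0.06 0 -0.006 0 0 0;1 -0.08 0 -0.006 0 0 0;1 -0.10 0 -0.006 0 0 0;1 -0.12 0 -0.006 0 0 0;1 -0.14 0 -0.006 0 0 0;1 -0.14 0 -0.006 0 0 0"
}}

```text
clock: 4.12
eef_pos: [0.6234, -0.023, 0.1054]
tool_rot: [1.0, 0.001, -0.001, -0.0]
ft_force: [0.4, 0.3, -0.8]
grip_width: 0.0854
grasp_force: 0.0
```

Run:
```python
from h import *
im=bot.camera("top"); a=im[110:245,215:415,::-1]
s=bot.camera("side")[130:270,220:400,::-1]
cv2.imwrite("pics/t3.png",np.hstack([cv2.resize(a,(440,297)),cv2.resize(s,(360,297))]))
o=bot.get_obs(); print(o["eef_pos"],o["ft_force"])
```

```text
[ 0.62515236 -0.02301139  0.10554657] [ 0.57906463 -0.05346247  0.3434808 ]
```

View pics/t3.png

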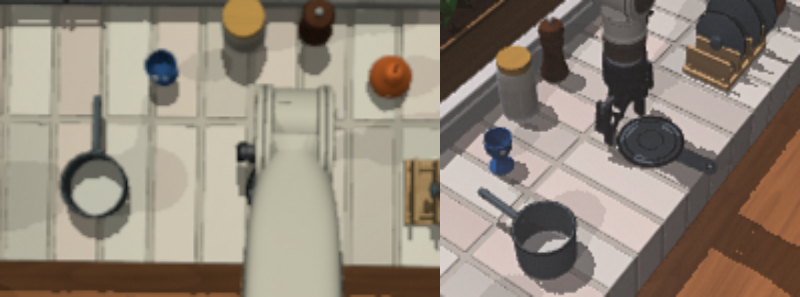

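The side crop shows the lid moving with the fingers, its tongue tip at the edge (710,165). I'll push 58 mm more, back off and rise.

Call:
{"op": "step_arm", "data": {
  "targets": "1 -0.02 0 0 0 0 0;1 -0.04 0 0 0 0 0;1 -0.06 0 0 0 0 0;1 -0.08 0 0 0 0 0;1 -0.10 0 0 0 0 0;1 -0.116 0 0 0 0 0;1 -0.116 0 0 0 0 0;1 -0.07 0 0 0 0 0;1 -0.07 0 0.08 0 0 0;1 -0.07 0 0.16 0 0 0"
}}

```text
clock: 5.05
eef_pos: [0.5885, -0.0229, 0.1805]
tool_rot: [1.0, 0.001, -0.006, -0.0]
ft_force: [0.6, -0.7, -0.2]
grip_width: 0.0854
grasp_force: 0.0
```

Call:
{"op": "step_arm", "data": {
  "targets": "1 0 0 0.08 0 0 0;1 -0.08 0 0.16 0 0 0;1 -0.16 0 0.24 0 0 0;1 -0.24 0 0.32 0 0 0;1 -0.30 0 0.34 0 0 0;1 -0.30 0 0.34 0 0 0"
}}

```text
clock: 5.55
eef_pos: [0.439, -0.023, 0.3579]
tool_rot: [1.0, 0.001, 0.001, 0.0]
ft_force: [0.9, -0.9, 0.6]
grip_width: 0.0854
grasp_force: 0.0
```

Run:
```python
from h import *
i=bot.camera_info("wrist"); im=bot.camera("wrist"); cv2.imwrite("pics/w4.png",im[:,:,::-1])
o=bot.get_obs(); print(o["clock"],o["eef_pos"],o["joint_pos"])
import pickle; pickle.dump(i,open("w4.pkl","wb"))
for p in [(.513,-.022,.121),(.383,-.026,.118),(.457,-.08,.115),(.458,.04,.115)]: print(proj("wrist",p,i))
```

```text
5.6 [ 0.43599363 -0.02302485  0.36210379] [-5.26245387e-02  8.94953598e-02  1.58504415e-01  1.63339729e+00
 -1.96368805e-04  3.08809743e+00]
[320.  105.3]
[323.  207.1]
[365.7 151.4]
[271.2 150.5]
```

View pics/w4.png

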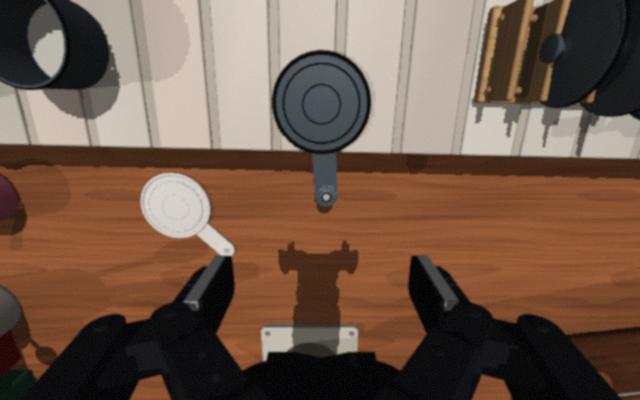

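Centre at (321,102) puts the lid at (0.517,-0.023). The tip at (326,207) is at about (0.383,-0.030), so around 70 mm of tongue is overhanging and the lid is flat. Next I turn the tool horizontal, high up, so the pads close vertically on the tongue.

Call:
{"op": "step_arm", "data": {
  "targets": "1 0 0 0 0 -1 0;1 0 0 0 0 -1 0;1 0 0 0 0 -1 0;1 0 0 0 0 -1 0;1 0 0 0 0 -1 0;1 0 0 0 0 -1 0;1 0 0 0 0 -1 0"
}}

```text
clock: 6.18
eef_pos: [0.4356, -0.0227, 0.3495]
tool_rot: [0.924, 0.0, 0.381, -0.0]
ft_force: [-0.8, -0.5, -1.7]
grip_width: 0.0853
grasp_force: 0.0
```

Call:
{"op": "step_arm", "data": {
  "targets": "1 0 0 0 0 -1 0;1 0 0 0 0 -1 0;1 0 0 0 0 -1 0;1 0 0 0 0 -1 0;1 0 0 0 0 -1 0;1 0 0 0 0 -1 0;1 0 0 0 0 -1 0"
}}

```text
clock: 6.77
eef_pos: [0.4579, -0.0276, 0.4311]
tool_rot: [0.745, 0.002, 0.667, -0.001]
ft_force: [-0.3, -0.5, 0.2]
grip_width: 0.0851
grasp_force: 0.0
```

Call:
{"op": "step_arm", "data": {
  "targets": "1 0 0 0 -1 0 0;1 0 0 0 -1 0 0;1 0 0 0 -1 0 0;1 0 0 0 -1 0 0;1 0 0 0 -1 0 0;1 0 0 0 -1 0 0;1 0 0 0 -1 0 0"
}}

```text
clock: 7.35
eef_pos: [0.4601, -0.0268, 0.4372]
tool_rot: [0.693, 0.259, 0.609, 0.285]
ft_force: [0.4, 0.5, 0.3]
grip_width: 0.0856
grasp_force: 0.0
```

Call:
{"op": "step_arm", "data": {
  "targets": "1 0 0 0 -1 0 0;1 0 0 0 -1 0 0;1 0 0 0 -1 0 0;1 0 0 0 -1 0 0;1 0 0 0 -1 0 0;1 0 0 0 -1 0 0;1 0 0 0 -1 0 0"
}}

```text
clock: 7.93
eef_pos: [0.4664, -0.0264, 0.4599]
tool_rot: [0.538, 0.477, 0.458, 0.522]
ft_force: [0.1, -0.5, 0.4]
grip_width: 0.0858
grasp_force: 0.0
```

Run:
```python
from h import *
from scipy.spatial.transform import Rotation as R
o=bot.get_obs(); print(o["clock"],o["eef_pos"],o["joint_pos"]); print(np.round(R.from_quat(o["tool_rot"]).as_matrix(),3))
```

```text
7.9333 [ 0.46644521 -0.02642789  0.45985668] [ 0.06997182 -0.62945458 -1.08556577 -0.41981248 -0.19555913  1.57206393]
[[ 0.125  0.036  0.991]
 [ 0.992  0.001 -0.125]
 [-0.006  0.999 -0.036]]
```

Joint 3 is at its limit: a horizontal tool isn't reachable near the edge. Instead I'll use a vertical tool with the pads gripping the tongue's 30 mm width in front of the edge. I'll turn back down with the half turn, so joint 6 has room on the left side.

Call:
{"op": "step_arm", "data": {
  "targets": "1 0 0 0 0 1 0;1 0 0 0 0 1 0;1 0 0 0 0 1 0;1 0 0 0 0 1 0;1 0 0 0 0 1 0;1 0 0 0 0 1 0;1 0 0 0 0 1 0;1 0 0 0 0 1 0"
}}

```text
clock: 8.6
eef_pos: [0.4671, -0.0267, 0.4626]
tool_rot: [0.674, 0.639, 0.217, 0.299]
ft_force: [0.2, 0.8, 0.0]
grip_width: 0.0853
grasp_force: 0.0
```

Call:
{"op": "step_arm", "data": {
  "targets": "1 0 0 0 0 1 0;1 0 0 0 0 1 0;1 0 0 0 0 1 0;1 0 0 0 0 1 0;1 0 0 0 0 1 0;1 0 0 0 0 1 0;1 0 0 0 0 1 0;1 0 0 0 0 1 0"
}}

```text
clock: 9.27
eef_pos: [0.4693, -0.0267, 0.4553]
tool_rot: [0.706, 0.705, -0.06, 0.029]
ft_force: [-1.1, -0.4, -0.6]
grip_width: 0.0853
grasp_force: 0.0
```

Call:
{"op": "step_arm", "data": {
  "targets": "1 0 0 0 0 0 1;1 0 0 0 0 0 1;1 0 0 0 0 0 1;1 0 0 0 0 0 1;1 0 0 0 0 0 1;1 0 0 0 0 0 1;1 0 0 0 0 0 1"
}}

```text
clock: 9.85
eef_pos: [0.4651, -0.0268, 0.4607]
tool_rot: [0.38, 0.922, -0.04, 0.054]
ft_force: [0.4, 0.1, -0.8]
grip_width: 0.0856
grasp_force: 0.0
```

Call:
{"op": "step_arm", "data": {
  "targets": "1 0 0 0 0 0 1;1 0 0 0 0 0 1;1 0 0 0 0 0 1;1 0 0 0 0 0 1;1 0 0 0 0 0 1;1 0 0 0 0 0 1;1 0 0 0 0 0 1;1 0 0 0 0 0 1"
}}

```text
clock: 10.52
eef_pos: [0.4652, -0.027, 0.4605]
tool_rot: [0.001, 0.998, -0.018, 0.065]
ft_force: [-0.7, 0.2, -0.2]
grip_width: 0.0854
grasp_force: 0.0
```

Run:
```python
from h import *
from scipy.spatial.transform import Rotation as R
i=bot.camera_info("wrist"); im=bot.camera("wrist"); cv2.imwrite("pics/w5.png",im[:,:,::-1])
o=bot.get_obs(); print(o["clock"],o["eef_pos"],o["joint_pos"]); print(np.round(R.from_quat(o["tool_rot"]).as_matrix(),3))
for p in [(.517,-.023,.121),(.383,-.030,.118),(.457,-.08,.115),(.458,.04,.115)]: print(proj("wrist",p,i))
```

```text
10.5667 [ 0.46533007 -0.0269012   0.46031797] [-0.03696526  0.08855362  0.40531488  1.7564053  -0.03191876 -0.03658054]
[[-0.992  0.005  0.129]
 [ 0.     0.999 -0.037]
 [-0.13  -0.036 -0.991]]
[331.3 157.1]
[327.4  66.3]
[294.9 118.4]
[372.7 119.3]
```

View pics/w5.png

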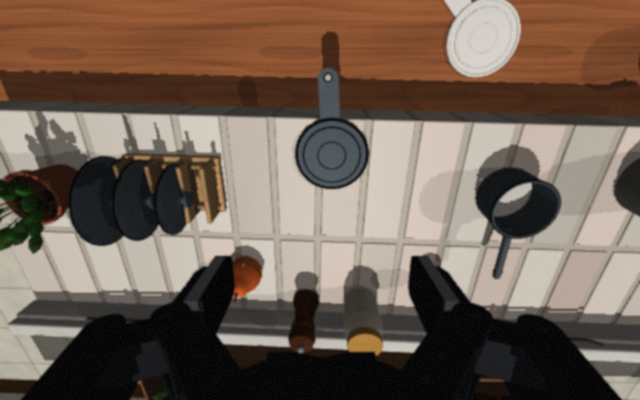

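The picture shows the lid at (331,153) with the tongue tip at (328,69), overhanging and consistent with centre (0.513,-0.023) and tip (0.384,-0.030). The pan mouth is at (524,208). I'll straighten the tool and go down around the tongue.

Call:
{"op": "step_arm", "data": {
  "targets": "1 -0.058 0 -0.4 0.047 0.164 0.07;1 -0.058 0 -0.4 0.047 0.164 0.07;1 -0.058 0 -0.4 0.047 0.164 0.07;1 -0.058 0 -0.4 0.047 0.164 0.07;1 -0.058 0 -0.4 0.047 0.164 0.07;1 -0.058 0 -0.4 0.047 0.164 0.07;1 -0.058 0 -0.4 0.047 0.164 0.07"
}}

```text
clock: 11.15
eef_pos: [0.4351, -0.0266, 0.2583]
tool_rot: [-0.027, 1.0, 0.002, -0.003]
ft_force: [-0.0, -0.0, 1.8]
grip_width: 0.0855
grasp_force: 0.0
```

Run:
```python
from h import *
from scipy.spatial.transform import Rotation as R
i=bot.camera_info("wrist"); im=bot.camera("wrist"); cv2.imwrite("pics/w6.png",im[:,:,::-1])
o=bot.get_obs(); print(o["clock"],o["eef_pos"],o["joint_pos"]); print(np.round(R.from_quat(o["tool_rot"]).as_matrix(),3))
for p in [(.513,-.023,.121),(.384,-.030,.118),(.457,-.08,.115),(.458,.04,.115)]: print(proj("wrist",p,i))
```

```text
11.2 [ 0.43812827 -0.02675179  0.2612048 ] [-0.06348645  0.1062157  -0.08133393  1.38172306  0.00361988 -0.11694133]
[[-0.999 -0.053  0.002]
 [-0.053  0.999  0.004]
 [-0.002  0.003 -1.   ]]
[320. 261.]
[319.8 133.9]
[265.8 205.4]
[385.5 212.2]
```

View pics/w6.png

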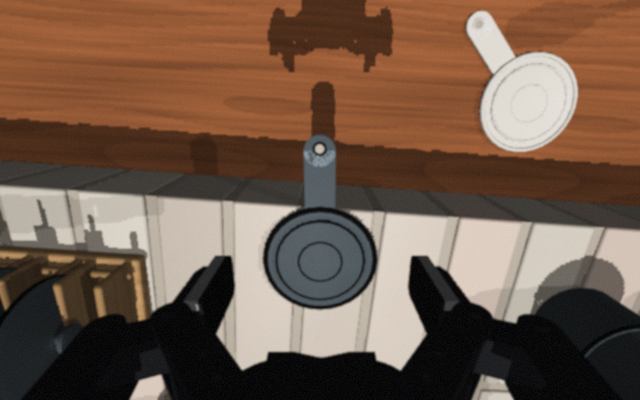

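Lid centre is at (320,261) as predicted, tongue tip at row 136 and centred between the fingers, edge at about row 201 (x≈0.451). I'll grip at x=0.430, in front of the edge.

Call:
{"op": "step_arm", "data": {
  "targets": "1 -0.016 0 -0.08 0 0 0;1 -0.016 0 -0.16 0 0 0;1 -0.016 0 -0.22 0 0 0;1 -0.016 0 -0.27 0 0 0;1 -0.016 0 -0.31 0 0 0;1 -0.016 0 -0.33 0 0 0;1 -0.016 0 -0.33 0 0 0;1 -0.016 0 -0.33 0 0 0"
}}

```text
clock: 11.87
eef_pos: [0.4332, -0.027, 0.0971]
tool_rot: [-0.027, 1.0, 0.002, 0.003]
ft_force: [0.1, 0.5, 0.6]
grip_width: 0.0858
grasp_force: 0.0
```

Call:
{"op": "step_arm", "data": {
  "targets": "0.1 0 0 0 0 0 0;0 0 0 0 0 0 0;-0.1 0 0 0 0 0 0;-0.2 0 0 0 0 0 0;-0.6 0 0 0 0 0 0;-1 0 0 0 0 0 0;-1 0 0 0 0 0 0;-1 0 0 0 0 0 0"
}}

```text
clock: 12.53
eef_pos: [0.4294, -0.0269, 0.0946]
tool_rot: [-0.027, 1.0, 0.002, -0.0]
ft_force: [-0.4, 0.1, 4.0]
grip_width: 0.0288
grasp_force: 58.8
```

Gripped: width 29 mm, 59 N. Now lifting.

Call:
{"op": "step_arm", "data": {
  "targets": "-1 0 0 0.01 0 0 0;-1 0 0 0.03 0 0 0;-1 0 0 0.06 0 0 0;-1 0 0 0.09 0 0 0;-1 0 0 0.13 0 0 0;-1 0 0 0.17 0 0 0;-1 0 0 0.21 0 0 0;-1 0 0 0.24 0 0 0;-1 0 0 0.24 0 0 0"
}}

```text
clock: 13.28
eef_pos: [0.4303, -0.0268, 0.2167]
tool_rot: [-0.027, 1.0, 0.002, 0.001]
ft_force: [1.8, -0.0, -2.0]
grip_width: 0.0278
grasp_force: 59.1
```

Run:
```python
from h import *
i=bot.camera_info("wrist"); w=bot.camera("wrist")
s=bot.camera("side")[120:300,200:420]
o=bot.get_obs(); print(o["clock"],o["eef_pos"],o["joint_pos"],o["ft_force"],o["grip_width"])
p=o["eef_pos"]; c=[p[0]+.083,p[1]+.004,p[2]+.026]; print(proj("wrist",c,i), proj("wrist",[c[0]+.06,c[1],c[2]],i),proj("side",c)-[200,120])
cv2.imwrite("pics/w7.png",np.hstack([cv2.resize(w[:,:,::-1],(480,300)),cv2.resize(s[:,:,::-1],(318,300))])[:,:800])
```

```text
13.3833 [ 0.42867101 -0.02676421  0.21369119] [-0.06497588  0.1125693  -0.19878631  1.26176406  0.0037099  -0.11876755] [-0.5800024   0.70761673 -1.95346779] 0.02790687200157865
[321.1 414.7] [315.7 487.4] [140.2  56.3]
```

View pics/w7.png

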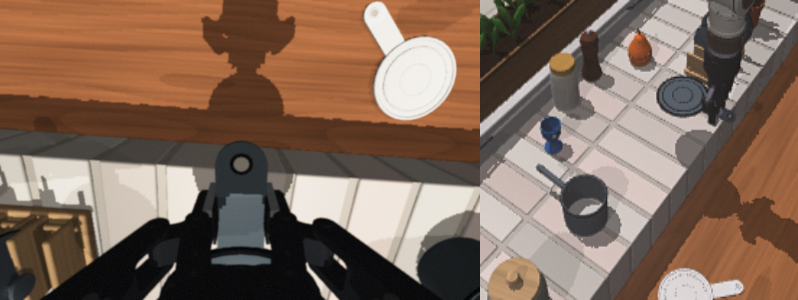

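The picture shows the lid held level by the tongue: the wrist view has the tongue between the pads, and the side crop has the lid centre within about 1 px of prediction. So lid centre = TCP + (0.083, 0.004). I'm out of picture views, so I'll refine the pan's position numerically.

Run:
```python
from h import *
from scipy.ndimage import map_coordinates as mc
a=np.linspace(0,2*np.pi,72,endpoint=False)
def ringvals(g,n,i,x,y,r,z=.183,sel=slice(None)):
    uv=np.array([proj(n,(x+r*np.cos(t),y+r*np.sin(t),z),i) for t in a[sel]]); return mc(g,[uv[:,1],uv[:,0]],order=1)
for n,f in [("top","pics/top0.png"),("side","pics/side0.png")]:
    g=cv2.cvtColor(cv2.imread(f),cv2.COLOR_BGR2GRAY).astype(float); i=bot.camera_info(n); C=np.array(i["pose"])[:2,3]
    best=[]
    for x in np.arange(.561,.596,.002):
        for y in np.arange(.241,.276,.002):
            far=np.cos(a-np.arctan2(y-C[1],x-C[0]))>-.2
            s=ringvals(g,n,i,x,y,.052,sel=far).mean()-ringvals(g,n,i,x,y,.047).mean()-ringvals(g,n,i,x,y,.0475,sel=far).mean()+.0*0
            best.append((s,x,y))
    best.sort(reverse=True); b=np.array(best[:6]); print(n,np.round(b,3).tolist())
print(ray("top",(258,193.75),.183))
```

```text
top [[2.545, 0.575, 0.259], [0.389, 0.577, 0.259], [-0.614, 0.577, 0.261], [-0.841, 0.575, 0.261], [-8.664, 0.573, 0.259], [-12.008, 0.575, 0.257]]
side [[10.72, 0.575, 0.267], [1.96, 0.573, 0.267], [0.203, 0.575, 0.265], [-6.657, 0.573, 0.269], [-7.903, 0.575, 0.269], [-8.857, 0.573, 0.265]]
[0.5767 0.2576 0.183 ]
```

Call:
{"op": "step_arm", "data": {
  "targets": "-1 0.004 0.02 0 0 0 0;-1 0.012 0.05 0 0 0 0;-1 0.02 0.09 0 0 0 0;-1 0.03 0.13 0 0 0 0;-1 0.04 0.17 0 0 0 0;-1 0.05 0.21 0 0 0 0;-1 0.06 0.25 0 0 0 0;-1 0.07 0.29 0 0 0 0;-1 0.08 0.33 0 0 0 0;-1 0.09 0.36 0 0 0 0"
}}

```text
clock: 14.22
eef_pos: [0.4728, 0.1553, 0.2121]
tool_rot: [-0.028, 1.0, 0.002, -0.003]
ft_force: [0.6, 0.2, -1.4]
grip_width: 0.028
grasp_force: 59.2
```

Call:
{"op": "step_arm", "data": {
  "targets": "-1 0.01 0.04 0 0 0 0;-1 0.016 0.08 0 0 0 0;-1 0.022 0.12 0 0 0 0;-1 0.028 0.16 0 0 0 0;-1 0.034 0.19 0 0 0 0;-1 0.036 0.205 0 0 0 0;-1 0.036 0.208 0 0 0 0;-1 0.036 0.208 0 0 0 0;-1 0.036 0.208 0 0 0 0"
}}

```text
clock: 14.97
eef_pos: [0.4913, 0.2566, 0.2134]
tool_rot: [-0.027, 1.0, 0.001, -0.002]
ft_force: [-0.7, 0.2, -1.5]
grip_width: 0.0278
grasp_force: 59.2
```

```bash
cat > lid.py <<'E'
from h import *
from scipy.ndimage import map_coordinates as mc
a=np.linspace(0,2*np.pi,72,endpoint=False)
def fit(n,z,c,R=.06):
    g=cv2.cvtColor(bot.camera(n),cv2.COLOR_RGB2GRAY).astype(float); i=bot.camera_info(n)
    def m(x,y,r):
        uv=np.array([proj(n,(x+r*np.cos(t),y+r*np.sin(t),z),i) for t in a if np.cos(t)>-.5]); return mc(g,[uv[:,1],uv[:,0]],order=1).mean()
    return sorted([(round(m(x,y,R+.005)-m(x,y,R-.002),1),round(x,4),round(y,4)) for x in c[0]+np.arange(-.016,.017,.002) for y in c[1]+np.arange(-.016,.017,.002)],reverse=True)[:3]
E
python3 - <<'E'
from lid import *
o=bot.get_obs(); p=o["eef_pos"]; print(o["clock"],p,o["joint_pos"],o["ft_force"],o["grip_width"],o["tool_rot"])
print(fit("side",p[2]+.0265,(p[0]+.083,p[1]+.004)))
E
```

```text
14.9667 [0.4913258  0.25655085 0.21340112] [0.47911958 0.35759697 0.1196126  1.334414   0.00383284 0.42572514] [-0.6949615   0.24219682 -1.46056788] 0.027808068651090055 [-0.02669246  0.99964153  0.00137345 -0.00155818]
[(np.float64(69.3), np.float64(0.5703), np.float64(0.2626)), (np.float64(67.8), np.float64(0.5703), np.float64(0.2646)), (np.float64(65.3), np.float64(0.5683), np.float64(0.2626))]
```

Same-camera comparison says shift about +3, +2 mm. Lowering.

Call:
{"op": "step_arm", "data": {
  "targets": "-1 0.006 0.004 -0.01 0 0 0;-1 0.006 0.004 -0.03 0 0 0;-1 0.006 0.004 -0.05 0 0 0;-1 0.006 0.004 -0.066 0 0 0;-1 0.006 0.004 -0.078 0 0 0;-1 0.006 0.004 -0.086 0 0 0;-1 0.006 0.004 -0.09 0 0 0;-1 0.006 0.004 -0.09 0 0 0"
}}

```text
clock: 15.68
eef_pos: [0.4946, 0.259, 0.1685]
tool_rot: [-0.027, 1.0, 0.002, -0.001]
ft_force: [0.5, 0.6, -1.5]
grip_width: 0.0281
grasp_force: 59.2
```

Call:
{"op": "step_arm", "data": {
  "targets": "-1 0 0 -0.002 0 0 0;-1 0 0 -0.004 0 0 0;-1 0 0 -0.006 0 0 0;-1 0 0 -0.006 0 0 0"
}}

```text
clock: 16.02
eef_pos: [0.495, 0.2593, 0.1662]
tool_rot: [-0.027, 1.0, 0.002, -0.001]
ft_force: [0.6, 0.3, -1.6]
grip_width: 0.0279
grasp_force: 59.2
```

Run:
```python
from lid import *
o=bot.get_obs(); p=o["eef_pos"]; print(o["clock"],p,o["ft_force"],o["ft_torque"])
print(fit("side",p[2]+.0265,(p[0]+.083,p[1]+.004)))
```

```text
16.0167 [0.4950006  0.25926902 0.16619063] [ 0.63561312  0.32481033 -1.61728165] [-0.04386099  0.09243733 -0.06905424]
[(np.float64(82.2), np.float64(0.574), np.float64(0.2653)), (np.float64(80.3), np.float64(0.574), np.float64(0.2673)), (np.float64(74.9), np.float64(0.576), np.float64(0.2653))]
```

Call:
{"op": "step_arm", "data": {
  "targets": "-1 0 0 -0.002 0 0 0;-1 0 0 -0.004 0 0 0;-1 0 0 -0.004 0 0 0"
}}

```text
clock: 16.32
eef_pos: [0.495, 0.2593, 0.164]
tool_rot: [-0.027, 1.0, 0.002, -0.001]
ft_force: [-0.0, 0.7, -0.7]
grip_width: 0.028
grasp_force: 59.2
```

Call:
{"op": "step_arm", "data": {
  "targets": "-1 0 0 -0.002 0 0 0;-1 0 0 -0.002 0 0 0;-1 0 0 -0.002 0 0 0"
}}

```text
clock: 16.57
eef_pos: [0.4951, 0.2593, 0.1632]
tool_rot: [-0.027, 1.0, 0.002, -0.001]
ft_force: [0.1, 0.7, 0.6]
grip_width: 0.0282
grasp_force: 59.2
```

Call:
{"op": "step_arm", "data": {
  "targets": "-1 0 0 -0.002 0 0 0;-1 0 0 -0.002 0 0 0;-1 0 0 -0.002 0 0 0"
}}

```text
clock: 16.82
eef_pos: [0.4951, 0.2593, 0.1626]
tool_rot: [-0.027, 1.0, 0.002, -0.0]
ft_force: [-0.4, -0.8, 3.5]
grip_width: 0.028
grasp_force: 59.5
```

Contact at 0.1626, as predicted. Releasing.

Call:
{"op": "step_arm", "data": {
  "targets": "-0.3 0 0 0 0 0 0;-0.2 0 0 0 0 0 0;-0.1 0 0 0 0 0 0;0.1 0 0 0 0 0 0;0.3 0 0 0 0 0 0;0.3 0 0 0 0 0 0"
}}

```text
clock: 17.32
eef_pos: [0.4949, 0.2592, 0.1619]
tool_rot: [-0.027, 1.0, 0.002, -0.001]
ft_force: [-0.3, -0.2, 0.9]
grip_width: 0.0555
grasp_force: 0.0
```

Call:
{"op": "step_arm", "data": {
  "targets": "0.3 0 0 0.02 0 0 0;0.3 0 0 0.06 0 0 0;0.3 0 0 0.12 0 0 0;0.3 0 0 0.20 0 0 0;0.3 -0.06 0 0.28 0 0 0;0.3 -0.14 -0.1 0.32 0 0 0;0.3 -0.2 -0.2 0.32 0 0 0;0.3 -0.2 -0.24 0.32 0 0 0;0.3 -0.2 -0.24 0.32 0 0 0"
}}

```text
clock: 18.07
eef_pos: [0.3928, 0.1369, 0.3244]
tool_rot: [-0.027, 1.0, 0.002, 0.0]
ft_force: [0.4, -0.6, -0.4]
grip_width: 0.0556
grasp_force: 0.0
```

Run:
```python
from lid import *
for z in (.186,.189,.192): print(z,fit("side",z,(.576,.264)),fit("top",z,(.576,.262)))
o=bot.get_obs(); print(o["clock"],o["eef_pos"],o["grasp_force"],o["ft_force"])
```

```text
0.186 [(np.float64(104.3), np.float64(0.578), np.float64(0.264)), (np.float64(99.9), np.float64(0.578), np.float64(0.262)), (np.float64(96.7), np.float64(0.58), np.float64(0.264))] [(np.float64(98.7), np.float64(0.578), np.float64(0.26)), (np.float64(95.0), np.float64(0.58), np.float64(0.26)), (np.float64(93.6), np.float64(0.578), np.float64(0.262))]
0.189 [(np.float64(101.6), np.float64(0.576), np.float64(0.266)), (np.float64(99.6), np.float64(0.576), np.float64(0.264)), (np.float64(95.8), np.float64(0.578), np.float64(0.264))] [(np.float64(98.7), np.float64(0.578), np.float64(0.26)), (np.float64(92.0), np.float64(0.58), np.float64(0.26)), (np.float64(90.4), np.float64(0.578), np.float64(0.258))]
0.192 [(np.float64(99.6), np.float64(0.574), np.float64(0.268)), (np.float64(99.2), np.float64(0.574), np.float64(0.266)), (np.float64(96.3), np.float64(0.576), np.float64(0.266))] [(np.float64(97.4), np.float64(0.578), np.float64(0.26)), (np.float64(93.5), np.float64(0.578), np.float64(0.258)), (np.float64(88.3), np.float64(0.58), np.float64(0.26))]
18.3667 [0.3954653  0.13978605 0.32230596] 0.0 [-0.20794737  0.01892976 -0.21975678]
```

Both cameras put the lid within about 3 mm of the pan mouth's measured centre, at rim height, and the arm is clear. Handing in.

```bash
python3 -c "
from workcell import bot
print(bot.job_done())"
```

```text
the job is handed in; nothing more can be done
None
```

The lid is on the saucepan, within about 3 mm of the mouth's centre by both cameras, released with the arm clear, and the job is handed in at about 18 s; no verdict came back.

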